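Hang the rinse cup on the drying boom and hold the boom out at the red clip

ROBOT

A 6-joint arm with a two-finger parallel gripper is mounted at the origin on the work surface. World frame = base frame: x ahead of the robot, y to its left, z up, the work surface at z = 0. Lengths are in m, angles in degrees, forces in N, time in s.
With the tool pointing down it reaches from about 0.325 to 1 m from the base axis. Payload 5.1 kg.
Tool frame: the origin (TCP) lies midway between the tips of the shut fingers; the grasp point (between the pads) lies 19 mm behind it; z points along the fingers, y is the line along which they close (so a half turn about z gives the same grasp; the last joint's range is limited). The gripper opens to 85 mm and grips with 20 to 120 N. Pads are 22 mm wide; open, the fingers measure 114 mm over their backs; the gripper's body (76 mm by 85 mm) begins 54 mm behind the grasp point. The pads swing forward as they close: fully open they stand 13 mm farther back than shut.
Start: joints at [-75.608, 7.093, 94.555, -0, 78.352, -4.733], TCP at [0.213, -0.614, 0.231] pointing down, gripper open.
Joint ranges: [-149.61, 149.61], [-58.7, 133.49], [1.44, 155.28], [-77.14, 257.14], [18.33, 153.61], [-166.67, 166.67]. Speed limits (degrees/s): [147.25, 147.25, 180, 180, 180, 180].

INTERFACE

Orientations are given as a 3x3 rotation matrix whose columns are the frame's x, y, z axes.
In Python, from rig import robot gives the robot as it stands.
- The arm moves only by the tool step_arm, never from a script. Its argument "plan" is a list of rows, each an object with "linear": the shift along the tool's x, y, z in cm, a list of three; "yaw": the turn about the tool's z in degrees; "grip": the closure, from 0 (fully open) to 1 (shut). A call has 1 to 8 rows; each row shifts and turns the commanded pose from where the row before left it, along the tool's axes as they then stand; what a row does not reach is not made up. A row lasts 1/8 s, in which the tool goes at most 62.5 mm and 10.7 degrees, less where a joint would pass 70% of its speed; a pose out of reach is approached as far as the arm can. A call is refused whole if a number of a shift passes 6.25 or a number of a turn 10.7, either way. A call with a gripper value outside its range is refused whole. The fingers move at their own pace and stop on an object; the grip force is fixed at half the most. Time passes only in rows, so rows that do not move let the fingers close. It gives the time, the measured TCP pose, the force, the opening and the grip force at its end, in the units of the state.
- robot.read_state(): the state, without advancing time (a new reading comes with each control period).
- robot.camera(name): name is "scene" or "side" or "wrist"; returns the picture (420x560x3 uint8, red, green, blue); there is no depth.
- robot.camera_params(name): a dict with "mtx" (3x3 intrinsics, pixels), "k1" (the pictures are not rectified: a ray, as slopes to the right and down, at radius r is drawn at 1 + k1 r^2 times it, then the intrinsics apply), "rvec" (rotation vector, rad) and "tvec" (3), from world to camera coordinates, as OpenCV has them; the wrist camera has in their place "tool_from_camera" (4x4, takes a point from camera to tool coordinates, whose origin is the TCP and whose axes are the flange's). Camera axes: x right, y down, z forward; pixel columns grow to the right and rows downward; lengths in m; the calibration is good to about 2 mm. A picture is of the moment at which its call begins: read the wrist's pose just before it. camera_params takes no time and is no camera call.
- robot.finish_job(): hands the job in; it is judged then, once.
The state is a dict: "t": time; "joint_pos": joint angles; "joint_velocities": joint speeds; "tau": joint torques, N m; "eef_pos": TCP position; "ee_rot": TCP orientation; "force": force on the tool from outside, world axes, zero at the start; "torque": the same for the moment, N m; "finger_gap": finger opening in m; "gripper_force": force on a finger pad.
Only numpy, scipy, OpenCV 4.12 (cv2) and the standard library are available. Lean on these libraries where they do the work, as an engineer would, in place of code of your own. Each camera call takes 0.05 s, during which the arm holds its last target. There are 200 camera calls.

TASK

Take the blue rinse cup from its wooden rest, put it upside down over the green peg of the telescoping drying boom so that its rim sits on the round saucer, and let go of it. Then squeeze the boom's black grip so that the red lock button on its side goes in, draw the boom out until its black pointer is level with the red clip on the white scale, and finish while still holding the grip there with the button squeezed in, because a spring pulls the boom back. The cup must stay on its peg, and the other things on the table stay where they are.

Things in the scene. Friction and masses are not known exactly. Their poses are not given: they have to be found in the camera images.
- cup: Blue cylindrical cup with a white rim, 56 mm outer diameter, 90 mm long, wall 4 mm (bore 48 mm, 85 mm deep), about 90 g. Origin at the centre of the outside of its closed bottom; z runs along the cup from bottom to mouth. It starts lying on the wooden rest, z level and pointing roughly away from the robot, axis about 120 mm above the table.
- cup_middle (a point): Centre of the cup, on its axis, 45 mm from the bottom and from the mouth.
- cup_mouth (a point): Centre of the cup's mouth, at the rim.
- cup_rest: Fixed wooden stand under the lying cup: foot 110 x 100 mm, 12 mm high; on it a block that carries two rails along its x (the cup's axis), 80 mm long, 44 mm wide over all (narrower than the cup), top 99 mm above the table. The cup overhangs the rails 5 mm at each end. Origin at the centre of its underside.
- drying_rail: Fixed rail; its own -y is the way the boom draws out. Origin on the table under the mouth of the aluminium sleeve, which runs 240 mm to +y (34 mm wide, top 92 mm up). To -y lies a drip tray 100 mm wide, 14 mm high, y = -10 to -340 mm. White scale bar, 16 mm wide, 64 mm high, along x = 70 mm from y = -50 to -250 mm, a tick every 10 mm.
- boom: Telescoping boom: 22 mm square steel tube, top 86 mm above the table, sliding out up to 150 mm along the rail's -y, with grip, pointer, saucer and peg on it. Axes as drying_rail; origin at the rail's when fully in, as it starts, locked. It draws out only while the lock button is in (keep it in at least for the first 20 mm). A spring pulls it back in with 2 N (in) to 4 N (out).
- grip (a point): Point in the middle of the black grip block, 118 mm above the table. The block is 30 mm thick across the boom (rail x), 34 mm long along it (rail y), and reaches from 86 to 144 mm above the table; squeeze it from above with the fingers closing along the rail's x. It moves with the boom; 120 mm from the peg along y.
- lock_button (a joint): Red spring button in the +x side of the black grip (18 mm long, 26 mm high, its centre 120 mm above the table). Value in m: 0 = out, standing 7 mm proud of the grip; 0.007 = flush, 0.008 = its stop; from 0.0045 the boom is free. It moves towards the rail's -x, takes 2.5 N to start and 6.5 N to bring fully in, and springs out when let go.
- button_face (a point): Centre of the button's outer face.
- pointer (a point): Tip of the boom's thin black pointer (4 mm wide), which reaches over the scale 76 mm above the table and moves with the boom.
- marker: Red clip across the scale bar, fixed, 22 mm by 8 mm (along the scale), top 71 mm above the table. Origin on the table below its middle, axes as those of drying_rail: the boom is at the mark when the pointer's y in this frame is 0. It stands 55 to 125 mm from the pointer at the start.
- peg_foot (a point): Centre of the upper face of the boom's round grey saucer (72 mm diameter, 92 mm above the table), on the axis of the peg.
- peg_tip (a point): Top of the green upright peg, 60 mm above the saucer. The peg is 28 mm thick at the foot, 26 mm below its rounded top.
- mug: White mug, 80 mm diameter, 95 mm high; bystander. Origin under its centre.
- paint_jar: Orange paint jar with a yellow lid, 66 mm diameter, 85 mm high; bystander. Origin under its centre.
- brush_pot: Terracotta pot with brushes, 84 mm diameter, 215 mm high over the brushes; bystander. Origin under its centre.
- tape_roll: Roll of paper tape lying flat, 90 mm diameter, 24 mm high; bystander. Origin under its centre.
- ink_bottle: Blue bottle, 56 mm diameter, 130 mm high; bystander. Origin under its centre.
- brush: Paint brush lying on the table near the robot; bystander.

How it is judged (in metres and radians):
On the way, in this order (a step that is already met when the one before it is completed fails the run):
1. the cup sits upside down over the peg, rim on the saucer, and is let go (angle between cup's own z axis and vertical above 3 rad and distance between cup_mouth and peg_foot below 0.015 m and contact force between the fingers and cup below 0.1 N and linear speed of cup below 0.03 m/s), for 0.2 s.
2. the fingers squeeze the lock button in while the boom is still fully in (value of joint lock_button above 0.0045 m and contact force between the fingers and boom above 2 N and distance of pointer from where it was at the start of the episode below 0.015 m), for 0.05 s.
At the end, for the whole second after the job is handed in: Cup upside down on the peg (within 8 degrees of vertical, mouth within 15 mm of the saucer's centre), untouched by the robot; pointer within 5 mm of the middle of the red clip and still; fingers hold the grip with over 2 N and keep the button in by at least 4.5 mm (angle between cup's own z axis and vertical above 3 rad and distance between cup_mouth and peg_foot below 0.015 m and y of pointer in the frame of marker between -0.005 and 0.005 m and linear speed of boom below 0.01 m/s and value of joint lock_button above 0.0045 m and contact force between the fingers and boom above 2 N and contact force between each of the fingers, the arm and cup below 0.1 N); the arm keeps its last pose, push and grip.
It fails at once if a bystander (mug, paint jar, brush pot, tape roll, ink bottle or brush) is moved by more than 30 mm (distance of any of mug, paint_jar, brush_pot, tape_roll, ink_bottle, brush from where it was at the start of the episode above 0.03 m).
It also fails if it takes over 58 s, if anything falls off the work surface, if the arm or the gripper's body presses on something with over 40 N, if the wrist force passes 120 N, or if a joint passes its speed limit or range.

## Working session

There is one attempt and no reset: what is moved stays moved. The work goes in short steps, Python scripts to look and compute and a tool call to move; the robot and the scene stay as the last step left them, time stands still between calls to the robot, and variables do not carry over. Pictures are saved under pics/ and viewed, at most 10 in all, crops included, and the job is handed in when it is done.

Besides the shell and the picture viewer there is one more tool, called after ">>>" by a JSON object that holds its "name" and its "arguments", one argument or row to a line. step_arm: Moves the arm, as the interface text tells. Its arguments: {"type":"object","properties":{"plan":{"type":"array","items":{"type":"object","properties":{"linear":{"type":"array","items":{"type":"number"}},"yaw":{"type":"number"},"grip":{"type":"number"}}}}},"required":["plan"]}

```bash
mkdir -p pics
cat > h.py <<'E'
import numpy as np, cv2
from rig import robot
def K(n):
    p=robot.camera_params(n); return p
def pose(n,st=None):
    p=robot.camera_params(n)
    if 'rvec' in p:
        R=cv2.Rodrigues(np.array(p['rvec'],float))[0]; t=np.array(p['tvec'],float).ravel()
        return R.T, -R.T@t
    T=np.array(p['tool_from_camera']); R=np.array(st['ee_rot']); 
    return R@T[:3,:3], R@T[:3,3]+np.array(st['eef_pos'])
def ray(n,uv,st=None):
    p=robot.camera_params(n); M=np.array(p['mtx']); R,c=pose(n,st)
    d=np.array([(uv[0]-M[0,2])/M[0,0],(uv[1]-M[1,2])/M[1,1]])
    s=d.copy()
    for _ in range(20): s=d/(1+p['k1']*(s@s))
    v=R@np.array([s[0],s[1],1]); return c,v/np.linalg.norm(v)
def plane(n,uv,z,st=None):
    c,v=ray(n,uv,st); return c+v*(z-c[2])/v[2]
def tri(rays):
    A=sum(np.eye(3)-np.outer(v,v) for c,v in rays); b=sum((np.eye(3)-np.outer(v,v))@c for c,v in rays)
    x=np.linalg.solve(A,b); return x,[np.linalg.norm(np.cross(x-c,v)) for c,v in rays]
def proj(n,X,st=None):
    p=robot.camera_params(n); M=np.array(p['mtx']); R,c=pose(n,st)
    x=R.T@(np.array(X)-c); s=x[:2]/x[2]; s=s*(1+p['k1']*(s@s)); return M[:2,:2]@s+M[:2,2]
def snap(n,f=None):
    st=robot.read_state(); im=robot.camera(n)
    if f: cv2.imwrite('pics/'+f,im[:,:,::-1])
    return im,st
E
python3 - <<'E'
from h import *
ims=[snap(n,n+'0.png')[0] for n in('scene','side','wrist')]
big=np.hstack(ims[:2]); 
for n in('scene','side'):
    print(n,pose(n)[1].round(3),ray(n,(280,210))[1].round(3))
s=robot.read_state(); print(s['ee_rot'],s['eef_pos'],s['finger_gap'],robot.camera_params('wrist'))
E
```

```text
scene [1.387 0.012 1.201] [-0.593 -0.062 -0.803]
side [0.159 1.106 0.91 ] [ 0.267 -0.802 -0.535]
[[ 9.44799063e-01  3.27650054e-01 -4.14848722e-04]
 [ 3.27650293e-01 -9.44797756e-01  1.57655530e-03]
 [ 1.24610287e-04 -1.62545328e-03 -9.99998671e-01]] [ 0.21281829 -0.61367521  0.23033533] 0.08505687531187103 {'mtx': array([[351.98898319,   0.        , 282.32566308],
       [  0.        , 351.98898319, 209.1469036 ],
       [  0.        ,   0.        ,   1.        ]]), 'k1': -0.05594671084928985, 'tool_from_camera': array([[ 5.67796390e-04, -9.45265010e-01, -3.26303139e-01,
         8.48898796e-02],
       [ 9.99999820e-01,  4.74211347e-04,  3.66349202e-04,
        -2.65136508e-04],
       [-1.91560431e-04, -3.26303288e-01,  9.45265110e-01,
        -1.41402701e-01],
       [ 0.00000000e+00,  0.00000000e+00,  0.00000000e+00,
         1.00000000e+00]])}
```

View pics/scene0.png

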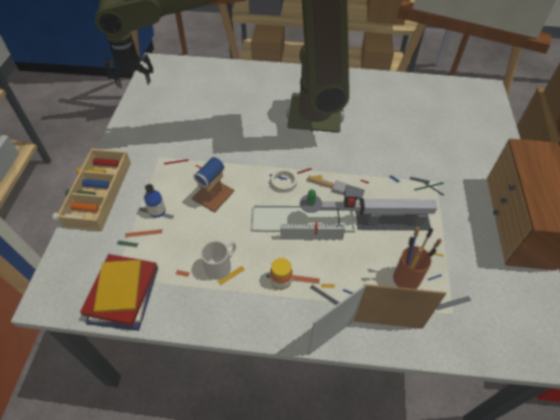

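View pics/side0.png

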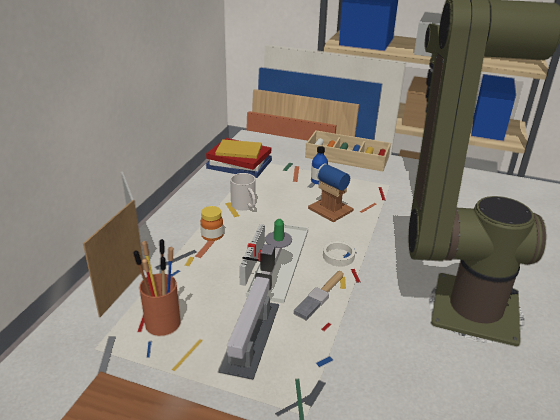

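Scene picture: cup at about (209,172), green peg at (312,197), grip with its red button at (351,201), marker at (316,228), sleeve running right to (435,206). Side picture: cup at (333,178), peg (279,229), grip (266,255). Next I'll measure these roughly with both cameras.

```bash
cat >> h.py <<'E'
def blobs(im,lo,hi,box=None,amin=8):
    hsv=cv2.cvtColor(im,cv2.COLOR_RGB2HSV); m=cv2.inRange(hsv,np.array(lo),np.array(hi))
    if lo[0]==0 and hi[0]<=12: m|=cv2.inRange(hsv,np.array([170,lo[1],lo[2]]),np.array([180,hi[1],hi[2]]))
    if box is not None:
        k=np.zeros_like(m); k[box[1]:box[3],box[0]:box[2]]=255; m&=k
    n,l,s,c=cv2.connectedComponentsWithStats(m)
    return sorted([(int(s[i,4]),c[i].round(1).tolist(),s[i,:4].tolist()) for i in range(1,n) if s[i,4]>=amin],reverse=True),m
E
python3 - <<'E'
from h import *
a=cv2.imread('pics/scene0.png')[:,:,::-1].copy(); b=cv2.imread('pics/side0.png')[:,:,::-1].copy()
B={}
for n,im,bx in(('scene',a,(180,140,380,245)),('side',b,(230,150,360,300))):
    for c,lo,hi in(('blue',(100,90,40),(125,255,255)),('green',(50,90,30),(85,255,255)),('red',(0,150,80),(8,255,255))):
        r,_=blobs(im,lo,hi,bx); print(n,c,r[:5]); B[n,c]=r
for c in('blue','green'):
    print(c,tri([ray(n,B[n,c][0][1]) for n in('scene','side')]))
for nm,uv,z in(('sleeveL',(366,206),.09),('sleeveR',(434,206),.09),('trayTL',(253,206),.014),('mark',(316,228),.071)): print(nm,plane('scene',uv,z).round(3))
E
```

```text
scene blue [(306, [211.4, 168.7], [199, 158, 24, 24])]
scene green [(66, [311.5, 196.8], [309, 191, 6, 13])]
scene red [(18, [351.0, 200.3], [349, 199, 5, 4])]
side blue [(687, [330.1, 172.8], [312, 153, 38, 38]), (198, [252.8, 168.3], [230, 156, 41, 22]), (28, [314.5, 181.0], [311, 178, 8, 6]), (15, [346.5, 254.9], [344, 253, 6, 5])]
side green [(193, [278.7, 230.0], [274, 219, 10, 22]), (21, [287.4, 166.7], [284, 163, 8, 8])]
side red [(357, [249.3, 159.9], [230, 150, 41, 19]), (45, [355.1, 275.0], [351, 269, 9, 13]), (43, [252.7, 247.5], [248, 243, 8, 13]), (18, [258.8, 255.0], [258, 250, 3, 11])]
blue (array([ 0.46923724, -0.30228562,  0.1426367 ]), [np.float64(0.00043554460743521904), np.float64(0.00043554460743523487)])
green (array([0.52455581, 0.01785554, 0.11978406]), [np.float64(0.0014237285285459095), np.float64(0.001423728528545751)])
sleeveL [0.519 0.19  0.09 ]
sleeveR [0.494 0.402 0.09 ]
trayTL [ 0.503 -0.17   0.014]
mark [0.606 0.041 0.071]
```

>>> {"name": "step_arm", "arguments": {
  "plan": [
    {"linear":[4.4,-3,-0.5],"yaw":0,"grip":0},
    {"linear":[4.4,-3,-0.5],"yaw":0,"grip":0},
    {"linear":[4.4,-3,-0.5],"yaw":0,"grip":0},
    {"linear":[4.4,-3,-0.5],"yaw":0,"grip":0},
    {"linear":[4.4,-3,-0.5],"yaw":0,"grip":0},
    {"linear":[4.4,-3,-0.5],"yaw":0,"grip":0},
    {"linear":[0,0,0],"yaw":10,"grip":0},
    {"linear":[0,0,0],"yaw":10,"grip":0}
  ]
}}

```text
t: 1.15
eef_pos: [0.4038, -0.3566, 0.2611]
ee_rot: [[1.0, -0.019, -0.0], [-0.019, -1.0, 0.0], [-0.0, -0.0, -1.0]]
force: [-0.4, 0.1, -0.2]
finger_gap: 0.0852
gripper_force: 0.0
```

>>> {"name": "step_arm", "arguments": {
  "plan": [
    {"linear":[0,0,0],"yaw":10,"grip":0},
    {"linear":[0,0,0],"yaw":10,"grip":0},
    {"linear":[0,0,0],"yaw":10,"grip":0},
    {"linear":[0,0,0],"yaw":0,"grip":0}
  ]
}}

```text
t: 1.65
eef_pos: [0.4033, -0.3574, 0.2609]
ee_rot: [[0.859, -0.511, -0.0], [-0.511, -0.859, 0.0], [-0.001, -0.0, -1.0]]
force: [0.7, -0.2, 0.0]
finger_gap: 0.0851
gripper_force: 0.0
```

Run:
```python
from h import *
im,st=snap('wrist','w1.png'); print(st['eef_pos'],st['ee_rot'],st['t'])
np.savez('pics/w1.npz',p=st['eef_pos'],R=st['ee_rot'])
r,_=blobs(im,(100,90,40),(125,255,255)); print(r[:3])
```

```text
[ 0.40326629 -0.35740444  0.26094848] [[ 8.59366467e-01 -5.11360032e-01 -4.39083637e-04]
 [-5.11359870e-01 -8.59366566e-01  4.33089550e-04]
 [-5.98798484e-04 -1.47652885e-04 -9.99999810e-01]] 1.65
[(7400, [201.6, 162.3], [159, 106, 82, 115]), (94, [126.8, 294.6], [119, 290, 16, 10]), (61, [153.3, 286.2], [149, 282, 11, 9])]
```

View pics/w1.png

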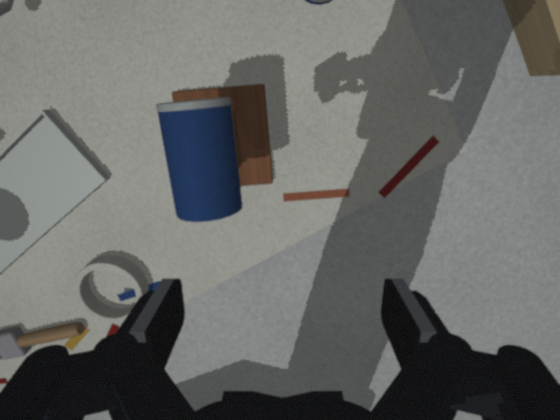

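Wrist picture: the cup covers (159,98) to (241,220), white mouth rim at the top (away from the robot). Silhouette edges run left (159,105)→(178,218) and right (231,100)→(241,210). I'll get the axis from the silhouette planes, and the ends from rays.

```bash
cat > cup.py <<'E'
from h import *
def cup(im,st):
    r,m=blobs(im,(100,90,40),(125,255,255),amin=500); x,y,w,h=r[0][2]
    n,l=cv2.connectedComponents(m); u0,v0=map(int,r[0][1]); l=(l==l[v0,u0])
    N=[];rows=range(y+int(.15*h),y+int(.72*h))
    for side in(0,1):
        V=[]
        for v in rows:
            xs=np.flatnonzero(l[v]); V.append(ray('wrist',(xs[0]-.5 if side==0 else xs[-1]+.5,v),st)[1])
        N.append(np.linalg.svd(np.array(V))[2][2])
    a=np.cross(*N); a/=np.linalg.norm(a)
    c=pose('wrist',st)[1]; mid=ray('wrist',(u0,v0),st)[1]
    N=[n*np.sign(n@mid) for n in N]   # inward
    if a@np.array(st['ee_rot'])[:,0]<0:a=-a
    P=np.linalg.lstsq(np.array([N[0],N[1],a]),np.array([.028,.028,0]),rcond=None)[0]+c  # axis point nearest camera plane
    out=[]
    # top end: top row centre of white rim / bottom end along axis: image points on mid line
    col=[np.flatnonzero(l[:,u]) for u in (u0-3,u0,u0+3)]
    print('axis',a.round(4),'axis pt',P.round(4),'blob rows',y,y+h)
    return a,P,l
E
python3 - <<'E'
from cup import *
im=cv2.imread('pics/w1.png')[:,:,::-1].copy(); d=np.load('pics/w1.npz'); st=dict(eef_pos=d['p'],ee_rot=d['R'])
a,P,l=cup(im,st)
az=np.degrees(np.arctan2(a[1],a[0])); print('az',az,'tool az',np.degrees(np.arctan2(d['R'][1,0],d['R'][0,0])))
for uv in((195,100),(210,219)):   # rim top centre / bottom end (low edge)
    c,v=ray('wrist',uv,st)
    # nearest point between ray and axis line raised 28mm
    for off in(.028,0,-.028):
        Q=P+np.array([0,0,off]); A=np.array([a,-v]).T; s=np.linalg.lstsq(A,c-Q,rcond=None)[0]; print(uv,off,(Q+a*s[0]).round(4))
sc=tri([ray('scene',(211.4,168.7)),ray('side',(330.1,172.8))])[0]
E
```

```text
axis [ 0.8899 -0.4535  0.0478] axis pt [ 0.5208 -0.3431  0.1139] blob rows 106 221
az -27.005069388515235 tool az -30.754458659883046
(195, 100) 0.028 [ 0.5051 -0.3351  0.1411]
(195, 100) 0 [ 0.5048 -0.3349  0.1131]
(195, 100) -0.028 [ 0.5046 -0.3348  0.0851]
(210, 219) 0.028 [ 0.4222 -0.2928  0.1366]
(210, 219) 0 [ 0.4136 -0.2884  0.1082]
(210, 219) -0.028 [ 0.405  -0.2841  0.0797]
```

>>> {"name": "step_arm", "arguments": {
  "plan": [
    {"linear":[0,0,0],"yaw":-3.7,"grip":0},
    {"linear":[-0.3,-3.3,2],"yaw":0,"grip":0},
    {"linear":[-0.2,-3.3,3],"yaw":0,"grip":0},
    {"linear":[0,0,0],"yaw":0,"grip":0},
    {"linear":[0,0,0],"yaw":0,"grip":0}
  ]
}}

```text
t: 2.33
eef_pos: [0.4292, -0.2971, 0.212]
ee_rot: [[0.89, -0.455, 0.0], [-0.455, -0.89, -0.001], [0.001, 0.001, -1.0]]
force: [0.1, -0.1, 1.0]
finger_gap: 0.0853
gripper_force: 0.0
```

Run:
```python
from cup import *
im,st=snap('wrist','w2.png'); print(st['eef_pos'],st['ee_rot'],st['t'])
np.savez('pics/w2.npz',p=st['eef_pos'],R=st['ee_rot'])
a,P,l=cup(im,st); print(np.degrees(np.arctan2(a[1],a[0])))
```

```text
[ 0.42924177 -0.29705524  0.21195768] [[ 8.90311477e-01 -4.55351832e-01  4.28126216e-04]
 [-4.55351344e-01 -8.90311372e-01 -9.01939062e-04]
 [ 7.91865242e-04  6.08058850e-04 -9.99999502e-01]] 2.325
axis [ 0.8928 -0.4458  0.0641] axis pt [ 0.5173 -0.3433  0.1188] blob rows 98 237
-26.535894827855902
```

View pics/w2.png

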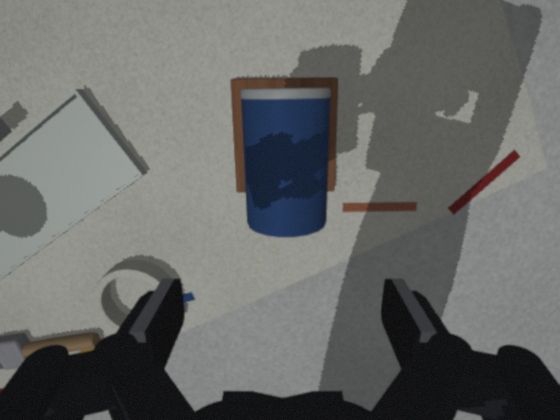

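Now aligned: rim top at (287,89), closed end at (287,236), cup sides at columns 243 to 330.

Run:
```python
from h import *
S=[]
for f in('w1','w2'):
    d=np.load(f'pics/{f}.npz'); S.append(dict(eef_pos=d['p'],ee_rot=d['R']))
print('tri mouth',tri([ray('wrist',(195,99),S[0]),ray('wrist',(287,89),S[1])]))
print('tri bottom',tri([ray('wrist',(209.5,219.5),S[0]),ray('wrist',(287,236),S[1])]))
for uv in((287,89),(287,236)): print(plane('wrist',uv,.148,S[1]).round(4))
R=S[1]['ee_rot'];
for z in(.148,): print('tool', (R.T@(plane('wrist',(287,236),z,S[1])-S[1]['eef_pos'])).round(4),(R.T@(plane('wrist',(287,89),z,S[1])-S[1]['eef_pos'])).round(4))
```

```text
tri mouth (array([ 0.50372499, -0.33777344,  0.11910707]), [np.float64(0.0005990775805709471), np.float64(0.0005990775805706735)])
tri bottom (array([ 0.41743707, -0.29425948,  0.12864285]), [np.float64(0.000861603307415598), np.float64(0.000861603307415695)])
[ 0.5034 -0.3372  0.148 ]
[ 0.4243 -0.2972  0.148 ]
tool [-0.0044  0.0024  0.064 ] [0.0842 0.0019 0.064 ]
```

>>> {"name": "step_arm", "arguments": {
  "plan": [
    {"linear":[0,0.2,4],"yaw":0,"grip":0},
    {"linear":[0,0,4],"yaw":0,"grip":0},
    {"linear":[0,0,3.6],"yaw":0,"grip":0},
    {"linear":[0,0,0],"yaw":0,"grip":0},
    {"linear":[0,0,0],"yaw":0,"grip":0.5},
    {"linear":[0,0,0],"yaw":0,"grip":1},
    {"linear":[0,0,0],"yaw":0,"grip":1},
    {"linear":[0,0,0],"yaw":0,"grip":1}
  ]
}}

```text
t: 3.38
eef_pos: [0.4293, -0.3001, 0.0985]
ee_rot: [[0.89, -0.457, 0.003], [-0.457, -0.89, -0.004], [0.005, 0.002, -1.0]]
force: [-3.2, -1.6, 7.4]
finger_gap: 0.0551
gripper_force: 62.5
```

>>> {"name": "step_arm", "arguments": {
  "plan": [
    {"linear":[0,0,0],"yaw":0,"grip":1},
    {"linear":[0,0,-3],"yaw":0,"grip":1},
    {"linear":[0,0,-4],"yaw":0,"grip":1},
    {"linear":[0,0,-4],"yaw":0,"grip":1},
    {"linear":[0,0,-4],"yaw":0,"grip":1},
    {"linear":[0,0,0],"yaw":0,"grip":1},
    {"linear":[0,0,0],"yaw":0,"grip":1}
  ]
}}

```text
t: 4.25
eef_pos: [0.428, -0.2981, 0.2451]
ee_rot: [[0.89, -0.457, 0.0], [-0.457, -0.89, 0.0], [-0.0, -0.0, -1.0]]
force: [-0.2, 0.5, -1.0]
finger_gap: 0.0547
gripper_force: 63.5
```

Run:
```python
from h import *
im,st=snap('wrist'); s,_=snap('side'); c,_=snap('scene')
np.savez('pics/w3.npz',p=st['eef_pos'],R=st['ee_rot'])
o=np.zeros((600,800,3),np.uint8); o[:420,:560]=im; o[420:600,0:240]=cv2.resize(c[100:220,150:310],(240,180)); o[300:600,560:800]=cv2.resize(s[80:230,270:390],(240,300)); cv2.imwrite('pics/w3.png',o[:,:,::-1])
```

```text
(no output)
```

View pics/w3.png

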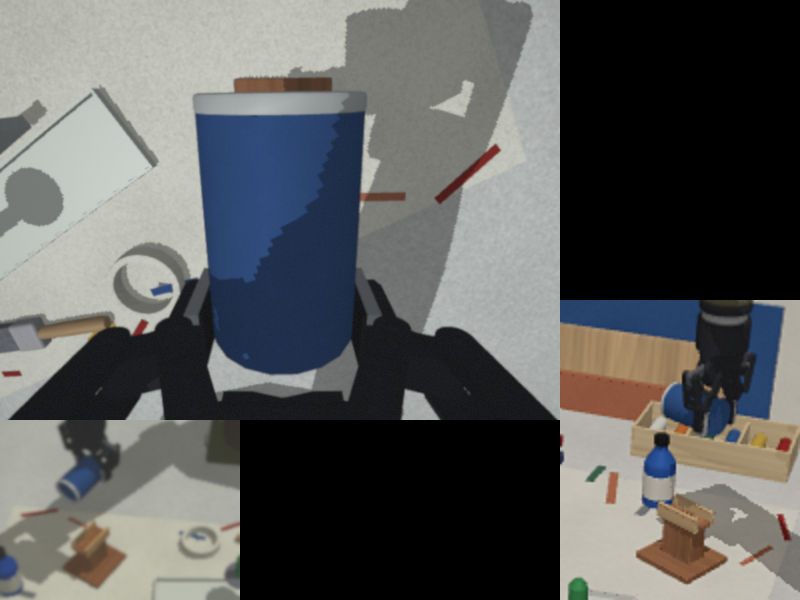

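Cup gripped and held level (mouth away, rim at row ~100, no swing). I'll carry it beside the peg, turn it in line with the rail's x, and measure the peg.

>>> {"name": "step_arm", "arguments": {
  "plan": [
    {"linear":[-2.1,-4.8,-0.6],"yaw":0,"grip":1},
    {"linear":[-2.1,-4.8,-0.6],"yaw":0,"grip":1},
    {"linear":[-2.1,-4.8,-0.6],"yaw":0,"grip":1},
    {"linear":[-2.1,-4.8,-0.6],"yaw":0,"grip":1},
    {"linear":[0,0,0],"yaw":-8.5,"grip":1},
    {"linear":[0,0,0],"yaw":-8.5,"grip":1},
    {"linear":[0,0,0],"yaw":-8.5,"grip":1},
    {"linear":[0,0,0],"yaw":-8.5,"grip":1}
  ]
}}

```text
t: 5.4
eef_pos: [0.4406, -0.0889, 0.2678]
ee_rot: [[0.992, 0.124, -0.002], [0.124, -0.992, 0.001], [-0.002, -0.001, -1.0]]
force: [-0.4, -0.0, -0.5]
finger_gap: 0.0545
gripper_force: 63.7
```

>>> {"name": "step_arm", "arguments": {
  "plan": [
    {"linear":[0,0,0],"yaw":0,"grip":1},
    {"linear":[0,0,0],"yaw":0,"grip":1}
  ]
}}

```text
t: 5.65
eef_pos: [0.4409, -0.0891, 0.2686]
ee_rot: [[0.993, 0.117, -0.001], [0.117, -0.993, 0.0], [-0.001, -0.001, -1.0]]
force: [0.5, -0.0, -0.3]
finger_gap: 0.0548
gripper_force: 63.7
```

Run:
```python
from h import *
im,st=snap('wrist','w4.png'); print(st['eef_pos'],st['ee_rot'],st['t'])
np.savez('pics/w4.npz',p=st['eef_pos'],R=st['ee_rot'])
print(blobs(im,(50,90,30),(85,255,255))[0][:3])
```

```text
[ 0.44086603 -0.08911705  0.26858437] [[ 9.93158672e-01  1.16766357e-01 -1.21252639e-03]
 [ 1.16766901e-01 -9.93159273e-01  3.87325848e-04]
 [-1.15900520e-03 -5.26258973e-04 -9.99999190e-01]] 5.65
[(1477, [161.5, 72.8], [137, 55, 51, 35])]
```

View pics/w4.png

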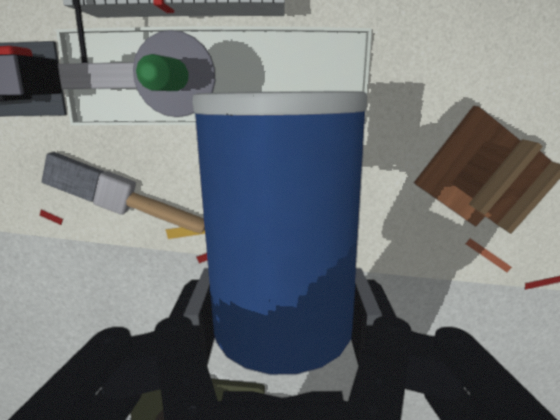

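Wrist picture: peg's rounded tip at about (153,71), saucer circle spanning columns 134–215 and rows 30–117 (centre ≈(175,74)), grip at left (30,75) with red button on its upper (+x) side, pointer at (80,30), marker at (163,5).

Run:
```python
from h import *
d=np.load('pics/w4.npz'); st=dict(eef_pos=d['p'],ee_rot=d['R']); R=d['R']
def T(uv,z): 
    X=plane('wrist',uv,z,st); print(uv,z,X.round(4),'tool',(R.T@(X-d['p'])).round(4)); return X
S=T((175,74),.092); 
for uv in((134,74),(215,74),(175,30),(175,117)): T(uv,.092)
T((153,71),.15)
print('tip proj',proj('wrist',[S[0],S[1],.152],st), 'scene',proj('scene',[S[0],S[1],.122]),'side',proj('side',[S[0],S[1],.122]))
a=T((60,30),.014);b=T((370,31),.014); print('rail -y az',np.degrees(np.arctan2(*(b-a)[1::-1])), 'tool y az',np.degrees(np.arctan2(R[1,1],R[0,1])))
a=T((74,123),.014);b=T((364,122),.014); print('rail -y az',np.degrees(np.arctan2(*(b-a)[1::-1])))
T((80,20),.076);T((163,5),.071);T((30,75),.144)
```

```text
(175, 74) 0.092 [0.5264 0.0137 0.092 ] tool [ 0.0971 -0.092   0.1765]
(134, 74) 0.092 [0.5228 0.0491 0.092 ] tool [ 0.0977 -0.1276  0.1765]
(215, 74) 0.092 [ 0.5301 -0.0205  0.092 ] tool [ 0.0968 -0.0577  0.1765]
(175, 30) 0.092 [0.5611 0.0149 0.092 ] tool [ 0.1318 -0.0891  0.1765]
(175, 117) 0.092 [0.4903 0.0126 0.092 ] tool [ 0.0612 -0.0952  0.1766]
(153, 71) 0.15 [0.5266 0.0123 0.15  ] tool [ 0.0971 -0.0907  0.1185]
tip proj [150.03438494  70.94120866] scene [309.91163832 196.29031295] side [278.15277015 228.64669248]
(60, 30) 0.014 [0.5589 0.1598 0.014 ] tool [ 0.1466 -0.2333  0.2545]
(370, 31) 0.014 [ 0.5922 -0.1616  0.014 ] tool [0.1422 0.0898 0.2544]
rail -y az -84.08129667755045 tool y az -83.2944827347638
(74, 123) 0.014 [0.4632 0.1494 0.014 ] tool [ 0.0503 -0.2341  0.2546]
(364, 122) 0.014 [ 0.5006 -0.1723  0.014 ] tool [0.0499 0.0898 0.2545]
rail -y az -83.36483027585153
(80, 20) 0.076 [0.5633 0.1038 0.076 ] tool [ 0.1444 -0.1772  0.1925]
(163, 5) 0.071 [0.5826 0.0323 0.071 ] tool [ 0.1552 -0.1039  0.1975]
(30, 75) 0.144 [0.5153 0.1061 0.144 ] tool [ 0.0968 -0.1851  0.1246]
```

Peg axis at (0.526, 0.013), rail x azimuth ≈6.5°, matching the tool. The cup stays level in the grip, so I'll use the peg to tip it: the lower rim pushes against the peg while the gripper moves in an arc around the contact.

>>> {"name": "step_arm", "arguments": {
  "plan": [
    {"linear":[-0.7,-4.6,0],"yaw":0,"grip":1},
    {"linear":[-0.7,-4.6,0],"yaw":0,"grip":1},
    {"linear":[0,0,4.7],"yaw":0,"grip":1},
    {"linear":[0,0,4.7],"yaw":0,"grip":1},
    {"linear":[0,0,4.7],"yaw":0,"grip":1},
    {"linear":[0,0,0],"yaw":0,"grip":1},
    {"linear":[0,0,0],"yaw":0,"grip":1}
  ]
}}

```text
t: 6.58
eef_pos: [0.4174, 0.0003, 0.1302]
ee_rot: [[0.993, 0.118, 0.002], [0.118, -0.993, -0.0], [0.002, 0.001, -1.0]]
force: [-1.1, -0.2, -0.1]
finger_gap: 0.0547
gripper_force: 63.9
```

Run:
```python
from h import *
im,st=snap('wrist'); print(st['eef_pos'],np.degrees(np.arctan2(st['ee_rot'][1][0],st['ee_rot'][0][0])))
R=np.array(st['ee_rot']); print('peg in tool',R.T@(np.array([.5264,.0132,.152])-st['eef_pos']))
s,_=snap('side'); c,_=snap('scene')
o=np.zeros((420,800,3),np.uint8); o[:300,:400]=cv2.resize(im,(400,300)); o[:,400:]=cv2.resize(s[150:318,200:360],(400,420));
cv2.imwrite('pics/w5.png',o[:,:,::-1])
```

```text
[4.17416983e-01 3.35169546e-04 1.30158495e-01] 6.792026629408289
peg in tool [ 0.10978853  0.00012572 -0.02159436]
```

View pics/w5.png

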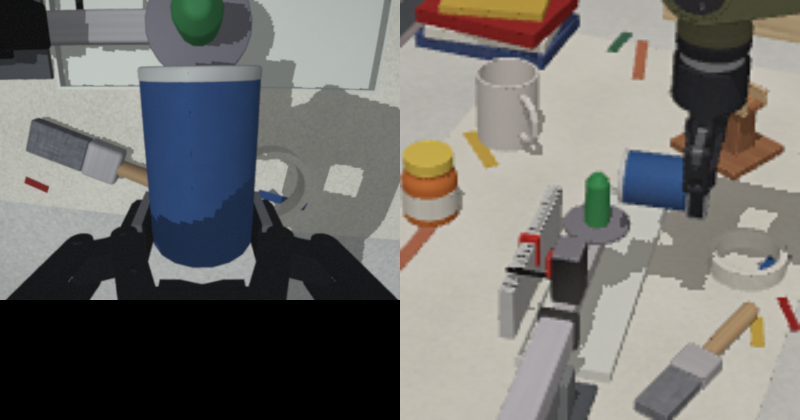

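Cup is lined up with the peg, mouth 25 mm short of its axis, lower rim below the peg's top. Begin the arc.

>>> {"name": "step_arm", "arguments": {
  "plan": [
    {"linear":[1.2,0,0],"yaw":0,"grip":1},
    {"linear":[0.5,0,-0.6],"yaw":0,"grip":1},
    {"linear":[0.5,0,-1.2],"yaw":0,"grip":1},
    {"linear":[0,0,0],"yaw":0,"grip":1}
  ]
}}

```text
t: 7.22
eef_pos: [0.4371, 0.0032, 0.1464]
ee_rot: [[0.993, 0.119, -0.005], [0.119, -0.993, 0.0], [-0.005, -0.001, -1.0]]
force: [-6.7, -0.9, -0.9]
finger_gap: 0.0549
gripper_force: 64.9
```

Run:
```python
from h import *
im,st=snap('wrist'); print(st['eef_pos'],st['force'])
s,_=snap('side'); c,_=snap('scene')
o=np.zeros((420,800,3),np.uint8); o[:300,:400]=cv2.resize(im,(400,300)); o[:,400:]=cv2.resize(s[150:270,220:335],(400,420));
cv2.imwrite('pics/w6.png',o[:,:,::-1])
```

```text
[0.43709411 0.00320737 0.14644636] [-6.74056955 -0.8953245  -0.93513255]
```

View pics/w6.png

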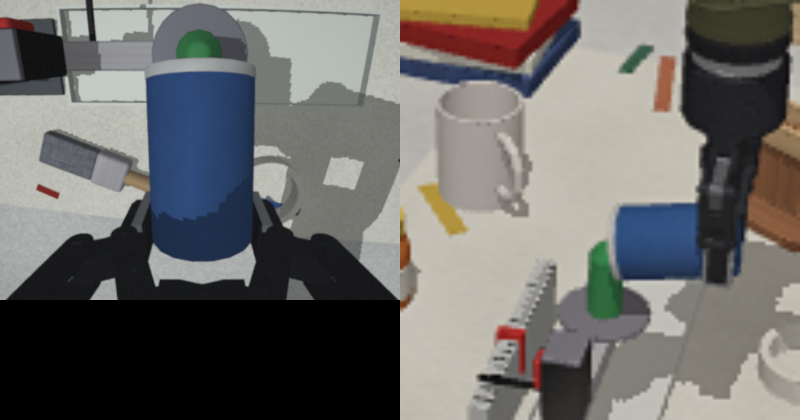

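Cup is pitching down about 10° with 7 N on the peg: working. Continue the arc.

>>> {"name": "step_arm", "arguments": {
  "plan": [
    {"linear":[0.7,0,-0.7],"yaw":0,"grip":1},
    {"linear":[0.7,0,-0.8],"yaw":0,"grip":1},
    {"linear":[0.9,0,-0.8],"yaw":0,"grip":1},
    {"linear":[0.9,0,-0.7],"yaw":0,"grip":1},
    {"linear":[0.5,0,-0.2],"yaw":0,"grip":1},
    {"linear":[0,0,0],"yaw":0,"grip":1}
  ]
}}

```text
t: 8.12
eef_pos: [0.4734, 0.0076, 0.1786]
ee_rot: [[0.993, 0.119, -0.007], [0.119, -0.993, -0.0], [-0.007, -0.001, -1.0]]
force: [-9.6, -1.3, 3.6]
finger_gap: 0.0549
gripper_force: 76.7
```

Run:
```python
from h import *
im,st=snap('wrist'); print(st['eef_pos'],st['force'])
s,_=snap('side'); c,_=snap('scene')
o=np.zeros((420,800,3),np.uint8); o[:300,:400]=cv2.resize(im,(400,300)); o[:,400:]=cv2.resize(s[150:270,220:335],(400,420));
cv2.imwrite('pics/w7.png',o[:,:,::-1])
r,m=blobs(s,(100,90,40),(125,255,255),(260,170,340,250)); print(r[:2])
ys,xs=np.nonzero(m); print(cv2.minAreaRect(np.column_stack([xs,ys]).astype(np.float32)))
```

```text
[0.47336354 0.00756795 0.17863653] [-9.59432899 -1.27597789  3.5612049 ]
[(431, [283.7, 215.4], [272, 200, 26, 29]), (99, [305.1, 207.7], [302, 198, 8, 19])]
((288.3454284667969, 201.6738739013672), (65.92074584960938, 54.30427169799805), 9.01932144165039)
```

View pics/w7.png

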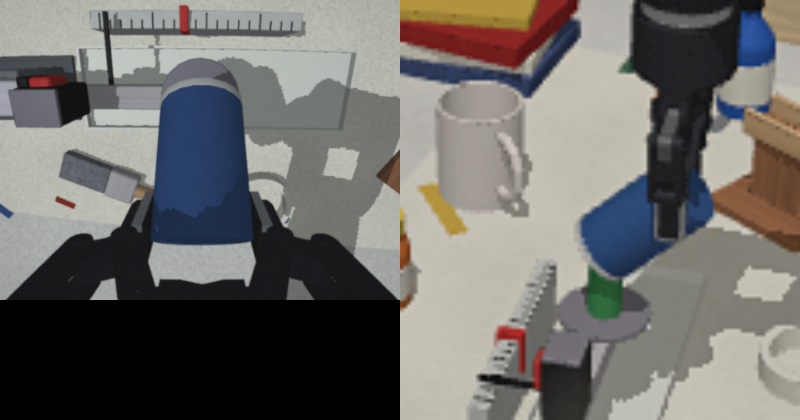

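Cup is now pitched down about 40° with the peg inside the mouth. Continue to vertical.

>>> {"name": "step_arm", "arguments": {
  "plan": [
    {"linear":[1.0,0,-0.5],"yaw":0,"grip":1},
    {"linear":[1.0,0,-0.4],"yaw":0,"grip":1},
    {"linear":[1.1,0,-0.2],"yaw":0,"grip":1},
    {"linear":[1.1,0,0],"yaw":0,"grip":1},
    {"linear":[1.1,0,0.1],"yaw":0,"grip":1},
    {"linear":[1.0,0,0.2],"yaw":0,"grip":1},
    {"linear":[0.2,0,0],"yaw":0,"grip":1},
    {"linear":[0,0,0],"yaw":0,"grip":1}
  ]
}}

```text
t: 9.28
eef_pos: [0.5376, 0.0149, 0.1853]
ee_rot: [[0.993, 0.119, -0.008], [0.119, -0.993, -0.001], [-0.008, 0.0, -1.0]]
force: [-6.3, -2.2, -1.4]
finger_gap: 0.0545
gripper_force: 76.3
```

Run:
```python
from h import *
st=robot.read_state(); im,st=snap('wrist'); print(st['eef_pos'],st['force'])
s,_=snap('side'); c,_=snap('scene')
o=np.zeros((420,800,3),np.uint8); o[:300,:400]=cv2.resize(im,(400,300)); o[:,400:]=cv2.resize(s[150:270,220:335],(400,420));
cv2.imwrite('pics/w8.png',o[:,:,::-1])
```

```text
[0.53759114 0.01491686 0.18533963] [-6.31778113 -2.22190936 -1.44974487]
```

View pics/w8.png

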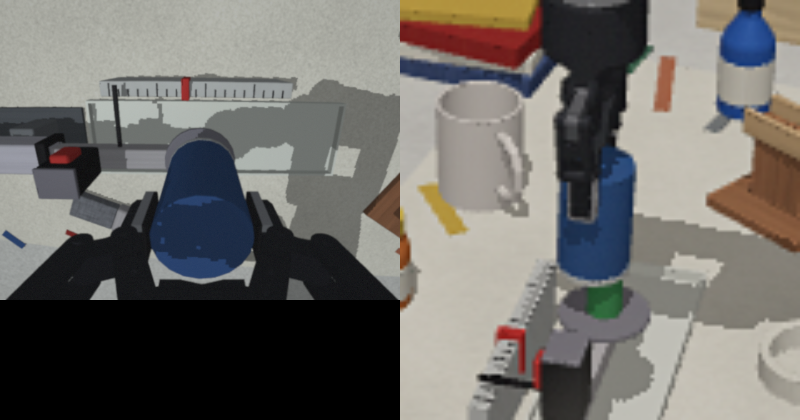

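Picture: the cup is now nearly vertical, mouth down over the peg top; the pointer (117,110)/marker (186,88) in the reduced wrist view are visible. Centre over the peg and lower.

>>> {"name": "step_arm", "arguments": {
  "plan": [
    {"linear":[-0.7,0,0],"yaw":0,"grip":1},
    {"linear":[-0.6,0,0],"yaw":0,"grip":1},
    {"linear":[0,0,1],"yaw":0,"grip":1},
    {"linear":[0,0,1],"yaw":0,"grip":1},
    {"linear":[0,0,1],"yaw":0,"grip":1},
    {"linear":[0,0,0],"yaw":0,"grip":1},
    {"linear":[0,0,0],"yaw":0,"grip":1}
  ]
}}

```text
t: 10.3
eef_pos: [0.5266, 0.0137, 0.1563]
ee_rot: [[0.993, 0.119, -0.0], [0.119, -0.993, 0.0], [-0.0, -0.0, -1.0]]
force: [1.0, 0.5, -1.3]
finger_gap: 0.055
gripper_force: 76.2
```

```bash
cat > ax.py <<'E'
from h import *
for n,bx in(('side',(260,160,345,260)),('scene',(285,140,345,225))):
    im,st=snap(n); im=im.copy(); hsv=cv2.cvtColor(im,cv2.COLOR_RGB2HSV)
    r,m=blobs(im,(100,90,30),(125,255,255),bx); print(n,r[:3],'red/green',blobs(im,(50,90,30),(85,255,255),bx)[0][:2])
    for v in range(bx[1],bx[3],4):
        xs=np.flatnonzero(m[v]); 
        if len(xs): print(v,xs[0],xs[-1],end='; ')
    print()
E
python3 ax.py
```

```text
side [(526, [280.8, 223.3], [268, 202, 24, 38]), (132, [319.6, 163.7], [312, 160, 16, 9]), (36, [262.3, 166.8], [260, 161, 6, 13])] red/green []
160 312 327; 164 262 327; 168 260 323; 172 260 260; 180 311 325; 204 282 288; 208 282 291; 212 270 290; 216 270 290; 220 270 289; 224 269 289; 228 269 289; 232 268 288; 236 270 287; 256 344 344; 
scene [(430, [311.6, 189.8], [304, 176, 17, 29])] red/green []
176 308 317; 180 306 320; 184 304 320; 188 304 319; 192 304 318; 196 304 318; 200 304 318; 204 307 315;
```

>>> {"name": "step_arm", "arguments": {
  "plan": [
    {"linear":[0,0,0.3],"yaw":0,"grip":1},
    {"linear":[0,0,0.2],"yaw":0,"grip":1},
    {"linear":[0,0,0],"yaw":0,"grip":1}
  ]
}}

```text
t: 10.78
eef_pos: [0.5263, 0.0137, 0.151]
ee_rot: [[0.993, 0.119, -0.0], [0.119, -0.993, 0.0], [-0.0, -0.0, -1.0]]
force: [0.3, 0.5, -1.8]
finger_gap: 0.0551
gripper_force: 76.2
```

```bash
python3 - <<'E'
from h import *
for z in(.10,.14,.18): print(proj('side',[.5284,.0137,z]),proj('scene',[.5284,.0137,z]))
E
python3 ax.py
```

```text
[277.25132892 235.32938025] [309.44655572 201.20417974]
[277.58356982 222.8118603 ] [310.22034588 193.11669857]
[277.92628635 209.90396557] [311.0302021 184.6434553]
side [(520, [280.9, 225.0], [269, 203, 23, 38]), (132, [319.6, 163.7], [312, 160, 16, 9]), (35, [262.2, 167.0], [260, 161, 6, 13])] red/green []
160 312 327; 164 262 327; 168 260 323; 172 260 260; 180 311 325; 204 282 285; 208 282 290; 212 281 290; 216 270 290; 220 270 290; 224 270 289; 228 269 289; 232 269 288; 236 269 288; 240 274 284; 256 344 344; 
scene [(425, [311.5, 190.8], [303, 177, 18, 29])] red/green []
180 307 320; 184 304 320; 188 304 319; 192 304 318; 196 304 317; 200 303 318; 204 305 316;
```

>>> {"name": "step_arm", "arguments": {
  "plan": [
    {"linear":[0,0,0.2],"yaw":0,"grip":1},
    {"linear":[0,0,0],"yaw":0,"grip":1}
  ]
}}

```text
t: 11.12
eef_pos: [0.5266, 0.0137, 0.1494]
ee_rot: [[0.993, 0.119, 0.0], [0.119, -0.993, -0.0], [0.0, 0.0, -1.0]]
force: [0.2, -0.4, -1.1]
finger_gap: 0.0548
gripper_force: 76.4
```

>>> {"name": "step_arm", "arguments": {
  "plan": [
    {"linear":[0,0,0.2],"yaw":0,"grip":1},
    {"linear":[0,0,0],"yaw":0,"grip":1}
  ]
}}

```text
t: 11.38
eef_pos: [0.5273, 0.0137, 0.1491]
ee_rot: [[0.993, 0.119, 0.002], [0.119, -0.993, 0.0], [0.002, 0.0, -1.0]]
force: [-1.4, 0.3, 6.3]
finger_gap: 0.0548
gripper_force: 77.0
```

>>> {"name": "step_arm", "arguments": {
  "plan": [
    {"linear":[0,0,0.2],"yaw":0,"grip":1},
    {"linear":[0,0,0],"yaw":0,"grip":1}
  ]
}}

```text
t: 11.62
eef_pos: [0.528, 0.0138, 0.1488]
ee_rot: [[0.993, 0.119, 0.003], [0.119, -0.993, 0.0], [0.003, 0.0, -1.0]]
force: [-3.3, -0.1, 12.5]
finger_gap: 0.0547
gripper_force: 77.6
```

The rim is on the saucer (12 N). Release and rise.

>>> {"name": "step_arm", "arguments": {
  "plan": [
    {"linear":[0,0,-0.2],"yaw":0,"grip":1},
    {"linear":[0,0,0],"yaw":0,"grip":0.25},
    {"linear":[0,0,0],"yaw":0,"grip":0},
    {"linear":[0,0,0],"yaw":0,"grip":0},
    {"linear":[0,0,0],"yaw":0,"grip":0}
  ]
}}

```text
t: 12.25
eef_pos: [0.5263, 0.0137, 0.147]
ee_rot: [[0.993, 0.119, -0.001], [0.119, -0.993, 0.0], [-0.001, -0.0, -1.0]]
force: [0.5, -0.2, 0.7]
finger_gap: 0.0854
gripper_force: 0.0
```

```bash
python3 ax.py
python3 - <<'E'
from h import *
im,st=snap('wrist','w9.png'); np.savez('pics/w9.npz',p=st['eef_pos'],R=st['ee_rot']); print(st['eef_pos'])
print(blobs(im,(100,90,30),(125,255,255),amin=300)[0][:3]); print(blobs(im,(0,150,80),(8,255,255),amin=20)[0][:6])
E
```

```text
side [(501, [279.3, 226.2], [268, 205, 21, 37]), (132, [319.6, 163.7], [312, 160, 16, 9]), (36, [262.3, 166.9], [260, 161, 6, 13])] red/green []
160 312 327; 164 262 327; 168 260 323; 172 260 260; 180 311 325; 208 268 288; 212 280 288; 216 268 288; 220 268 288; 224 268 288; 228 268 287; 232 268 287; 236 268 287; 240 271 284; 256 344 344; 
scene [(406, [311.1, 192.9], [303, 178, 17, 30])] red/green []
180 308 315; 184 305 319; 188 304 319; 192 304 318; 196 304 318; 200 303 318; 204 304 317; 
[0.52643724 0.01371744 0.14712878]
[(20917, [283.0, 291.3], [210, 190, 148, 191])]
[(507, [39.6, 229.6], [23, 222, 35, 16]), (404, [255.0, 113.4], [249, 96, 13, 36]), (240, [287.0, 385.7], [265, 377, 48, 18]), (105, [82.9, 344.3], [73, 339, 21, 12])]
```

Cup stands vertical on the saucer. Rise and measure grip, pointer, and marker.

>>> {"name": "step_arm", "arguments": {
  "plan": [
    {"linear":[0,0,-2],"yaw":0,"grip":0},
    {"linear":[0,0,-3],"yaw":0,"grip":0},
    {"linear":[0,0,-3.5],"yaw":0,"grip":0},
    {"linear":[0,-2,-3.5],"yaw":0,"grip":0},
    {"linear":[0,-3,0],"yaw":0,"grip":0},
    {"linear":[0,0,0],"yaw":0,"grip":0},
    {"linear":[0,0,0],"yaw":0,"grip":0}
  ]
}}

```text
t: 13.28
eef_pos: [0.5205, 0.063, 0.2678]
ee_rot: [[0.993, 0.119, 0.0], [0.119, -0.993, -0.0], [0.0, 0.0, -1.0]]
force: [-0.2, 0.0, 0.0]
finger_gap: 0.0853
gripper_force: 0.0
```

```bash
python3 ax.py
python3 - <<'E'
from h import *
im,st=snap('wrist','w10.png'); np.savez('pics/w10.npz',p=st['eef_pos'],R=st['ee_rot']); print(st['eef_pos'],st['joint_pos'])
R=np.array(st['ee_rot']); print(np.degrees(np.arctan2(R[1,0],R[0,0])))
M=np.array([.59,.04,.071]); print('exp marker',proj('wrist',M,st),'exp pointer~',proj('wrist',[.58,.12,.076],st),'grip',proj('wrist',[.512,.133,.144],st),'peg/cup top',proj('wrist',[.527,.0137,.182],st))
print(blobs(im,(0,140,60),(8,255,255),amin=20)[0][:6])
print(blobs(im,(0,0,0),(180,255,45),amin=60)[0][:8])
E
```

```text
side [(734, [277.8, 222.4], [268, 204, 21, 38]), (132, [319.6, 163.7], [312, 160, 16, 9]), (28, [314.5, 181.0], [311, 178, 8, 6])] red/green [(22, [287.5, 166.5], [285, 163, 7, 8])]
160 312 327; 164 262 327; 168 260 323; 172 260 260; 180 311 325; 204 275 280; 208 268 288; 212 268 288; 216 268 288; 220 268 288; 224 268 288; 228 268 287; 232 268 287; 236 268 287; 240 271 284; 256 344 344; 
scene [(375, [311.2, 193.0], [303, 179, 17, 29])] red/green []
180 307 315; 184 305 319; 188 305 318; 192 304 318; 196 305 317; 200 304 318; 204 305 317; 
[0.5204945  0.06271174 0.26718667] [ 1.00952219e+00 -1.01727033e+01  1.08028575e+02 -1.43513322e-02
  8.21714082e+01  8.42267546e+01]
6.784722881582345
exp marker [315.7864983  109.24322795] exp pointer~ [228.21376149 110.12365618] grip [193.29765166 201.42848256] peg/cup top [354.6000725  217.27771698]
[(292, [195.1, 171.6], [183, 165, 25, 14]), (170, [317.0, 104.4], [312, 94, 10, 23]), (168, [322.7, 316.3], [305, 309, 37, 16])]
[(32318, [281.4, 378.1], [0, 280, 560, 140]), (1460, [164.0, 162.2], [126, 141, 65, 61]), (1353, [52.0, 150.9], [0, 141, 114, 17]), (544, [210.2, 181.9], [173, 167, 51, 42]), (190, [242.7, 136.1], [241, 101, 5, 68]), (75, [312.9, 193.8], [309, 185, 10, 21])]
```

Run:
```python
from h import *
im=cv2.imread('pics/w10.png')[:,:,::-1].copy(); d=np.load('pics/w10.npz'); st=dict(eef_pos=d['p'],ee_rot=d['R'])
az=np.radians(-83.6); e=np.array([np.cos(az),np.sin(az)]); ex=np.array([-e[1],e[0]])
O=np.array([.5266,.0134])
def rr(uv,z): X=plane('wrist',uv,z,st)[:2]-O; return (X@ex*1e3).round(1),(X@e*1e3).round(1)   # rail x, draw-out (mm) rel to peg
hsv=cv2.cvtColor(im,cv2.COLOR_RGB2HSV); m=blobs(im,(0,140,60),(8,255,255),(305,85,330,125))[1]
for v in range(94,118,3):
    xs=np.flatnonzero(m[v]); print(v,xs[0],xs[-1],rr((xs[0]-.5+.5,v),.071),rr((xs[-1]+.5,v),.071))
m=blobs(im,(0,0,0),(180,255,60),(232,90,255,165))[1]
for v in range(96,150,5):
    xs=np.flatnonzero(m[v]); 
    if len(xs): print('ptr',v,xs[0],xs[-1],rr(((xs[0]+xs[-1])/2,v),.076))
print('grip'); m=blobs(im,(0,0,0),(180,90,110),(120,130,235,215))[1]
for v in range(150,215,6): print(v,im[v,165:235:6].mean(1).astype(int) if im.ndim==3 else 0)
print('button',rr((195.1,171.6),.12))
for p in ((15,15),(15,-17),(15,17),(-15,-17),(-15,17)): 
    g=O-e*.12+ex*p[0]*1e-3+e*p[1]*1e-3; print(p,proj('wrist',[*g,.144],st).round(1))
g=O-e*.12; R=d['R']; print('grip',g,'tool',R.T@(np.array([*g,.118])-d['p']))
```

```text
94 312 320 (np.float64(79.5), np.float64(-23.3)) (np.float64(79.6), np.float64(-15.5))
97 314 321 (np.float64(76.9), np.float64(-21.4)) (np.float64(77.0), np.float64(-14.5))
100 314 321 (np.float64(74.2), np.float64(-21.3)) (np.float64(74.3), np.float64(-14.4))
103 314 320 (np.float64(71.6), np.float64(-21.2)) (np.float64(71.6), np.float64(-15.2))
106 314 320 (np.float64(68.9), np.float64(-21.1)) (np.float64(68.9), np.float64(-15.1))
109 314 320 (np.float64(66.2), np.float64(-21.0)) (np.float64(66.2), np.float64(-15.0))
112 314 320 (np.float64(63.5), np.float64(-20.9)) (np.float64(63.5), np.float64(-14.9))
115 313 319 (np.float64(60.7), np.float64(-21.8)) (np.float64(60.8), np.float64(-15.7))
ptr 101 241 243 (np.float64(73.1), np.float64(-87.1))
ptr 106 241 243 (np.float64(68.6), np.float64(-87.2))
ptr 111 241 243 (np.float64(64.2), np.float64(-87.4))
ptr 116 241 243 (np.float64(59.7), np.float64(-87.5))
ptr 121 241 244 (np.float64(55.2), np.float64(-87.1))
ptr 126 241 244 (np.float64(50.7), np.float64(-87.3))
ptr 131 242 244 (np.float64(46.1), np.float64(-86.9))
ptr 136 242 244 (np.
[... 217 characters left out ...]
 34 92 77 90 89 89 90 92]
162 [10 13 26 33 36 90 73 88 90 90 89 89]
168 [17 48 62 60 40 35 35 34 10 18 60 60]
174 [ 17  78 112  53  69  66  60  29  19  16  70  70]
180 [20 63 16 21 19 16 23 19 15 16 68 70]
186 [21 83 85 83 82 82 82 83 47 13 69 70]
192 [ 24  85  84  84  83  82  82  81  52  13 105 113]
198 [ 22  83  83  83  83  81  83  81  63  17 145 144]
204 [133  76  82  81  81  80  80  82  69  85 105 104]
210 [139  92  80  80  82  79  78  80  72 138 144 139]
button (np.float64(17.4), np.float64(-123.3))
(15, 15) [211.6 181.7]
(15, -17) [170.7 181.5]
(15, 17) [214.2 181.7]
(-15, -17) [174.2 217.6]
(-15, 17) [216.2 217.9]
grip [0.51322373 0.13265215] tool [ 0.00111725 -0.07033926  0.14917214]
```

Required draw ≈69 mm (pointer −87.2, marker −18.2 along the rail relative to peg). Move above the grip, turn 90°, descend.

>>> {"name": "step_arm", "arguments": {
  "plan": [
    {"linear":[0.1,-3.5,0],"yaw":0,"grip":0},
    {"linear":[0,-3.5,0],"yaw":0,"grip":0},
    {"linear":[0,0,0],"yaw":-10,"grip":0},
    {"linear":[0,0,0],"yaw":-10,"grip":0},
    {"linear":[0,0,0],"yaw":-10,"grip":0},
    {"linear":[0,0,0],"yaw":-10,"grip":0},
    {"linear":[0,0,0],"yaw":-10,"grip":0},
    {"linear":[0,0,0],"yaw":-10,"grip":0}
  ]
}}

```text
t: 14.42
eef_pos: [0.5133, 0.1323, 0.267]
ee_rot: [[0.389, 0.921, -0.001], [0.921, -0.389, -0.0], [-0.001, -0.001, -1.0]]
force: [-0.2, -0.6, 0.6]
finger_gap: 0.0852
gripper_force: 0.0
```

>>> {"name": "step_arm", "arguments": {
  "plan": [
    {"linear":[0,0,0],"yaw":-10,"grip":0},
    {"linear":[0,0,0],"yaw":-10,"grip":0},
    {"linear":[0,0,0],"yaw":-10,"grip":0},
    {"linear":[0,0,0],"yaw":0,"grip":0},
    {"linear":[0,0,0],"yaw":0,"grip":0}
  ]
}}

```text
t: 15.05
eef_pos: [0.5133, 0.1326, 0.2671]
ee_rot: [[-0.116, 0.993, -0.0], [0.993, 0.116, -0.0], [-0.0, -0.0, -1.0]]
force: [0.6, -0.7, -0.3]
finger_gap: 0.0853
gripper_force: 0.0
```

Run:
```python
from h import *
im,st=snap('wrist','w11.png'); R=np.array(st['ee_rot']); print(st['eef_pos'],np.degrees(np.arctan2(R[1,0],R[0,0])),st['joint_pos'])
print('grip in tool',R.T@(np.array([.5132,.1327,.118])-st['eef_pos']))
print(blobs(im,(0,140,60),(8,255,255),amin=20)[0][:4])
az=np.radians(96.4); e=np.array([np.cos(az),np.sin(az)]); ex=np.array([e[1],-e[0]]); g=np.array([.5132,.1327])
for p in ((-15,17),(15,17),(15,-17),(-15,-17)): print(p,proj('wrist',[*(g+ex*p[0]*1e-3+e*p[1]*1e-3),.144],st).round(1))
print('btn',proj('wrist',[*(g+ex*.022),.12],st))
gray=im.mean(2).astype(int)
for v in range(160,290,8): print(v,gray[v,220:345:5])
```

```text
[0.5132705  0.13261629 0.26712227] 96.65330353803033 [ 8.68611620e+00 -9.38768503e+00  1.07349995e+02 -4.09974569e-03
  8.20609566e+01  2.03338073e+00]
grip in tool [ 1.04026194e-04 -1.79220722e-07  1.49122278e-01]
[(202, [118.5, 259.1], [107, 242, 25, 35]), (164, [134.0, 90.2], [128, 78, 13, 25]), (144, [303.5, 190.2], [300, 178, 8, 25]), (123, [344.1, 268.1], [334, 261, 21, 12])]
(-15, 17) [262.1 179.9]
(15, 17) [300.9 180.1]
(15, -17) [300.  221.1]
(-15, -17) [262.7 221. ]
btn [307.29626412 192.48374635]
160 [128 131 131 129 121 134 133 135 133 132  83 113 111 110 113  83  88 133
 134 132 130 132 134 135 133]
168 [128 128 129 133 124 134 133 134 133  97  17  16  19  15  15  15 123 133
 133 132 131 133 134 133 131]
176 [130 130 128 127 125 133 133 134 135  67  64  68  71  68  69  70  78 122
 134 133 130 133 135  83  84]
184 [132 134 129 129 130 131 133 132 132  68  73  72  72  72  74  74  43  50
 133 134 126 133 131  58  73]
192 [132 132 132 130 131 133 133 134 133  68  73  72  72  73  74  73  46  56
 133 133 122 135 135  58  58]
200 [131 133 130 135 130 132 133 134 133  66  72  72
[... 531 characters left out ...]
 109 108 109 106 133 132 132
 131 133 117 130 105  59 108]
248 [134 131 134 136 136 123 131 131 133 132 120 109 109 108 105 132 132 132
 133 132 125 130  91  56 112]
256 [134 136 136 135 133  83  91 110 132 133 121 109 108 109 106 133 132 133
 133 132 125  88  60  49 114]
264 [133 131 135 113 119  78  84  86 128  66  68  75  74  73  73  61  82 128
 132 100 122  82  61  27  76]
272 [134 136 137  85  84  75  83  49  52  72  73  73  81  81  74  72  73  69
  82  83  83  84  58  52  48]
280 [134 132 133  85  86  75  49  47  46  52  26  29  29  29  29  34  34  53
  46  83  85  81  57  59  75]
288 [135 133 135 133  84  74  47  47  34  33  31  32  26  33  30  32  28  28
  49  69  83  86  57  58  73]
```

>>> {"name": "step_arm", "arguments": {
  "plan": [
    {"linear":[0.2,0,4.5],"yaw":0,"grip":0},
    {"linear":[0,0,4.5],"yaw":0,"grip":0},
    {"linear":[0,0,4.0],"yaw":0,"grip":0},
    {"linear":[0,0,2.5],"yaw":0,"grip":0},
    {"linear":[0,0,1.4],"yaw":0,"grip":0},
    {"linear":[0,0,0],"yaw":0,"grip":0},
    {"linear":[0,0,0],"yaw":0,"grip":0}
  ]
}}

```text
t: 15.98
eef_pos: [0.5141, 0.1351, 0.0998]
ee_rot: [[-0.119, 0.993, 0.002], [0.993, 0.119, 0.0], [0.0, 0.002, -1.0]]
force: [0.3, 0.9, 0.4]
finger_gap: 0.0856
gripper_force: 0.0
```

>>> {"name": "step_arm", "arguments": {
  "plan": [
    {"linear":[0,0,0],"yaw":0,"grip":0.5},
    {"linear":[0,0,0],"yaw":0,"grip":1},
    {"linear":[0,0,0],"yaw":0,"grip":1},
    {"linear":[0,0,0],"yaw":0,"grip":1},
    {"linear":[0,0,0],"yaw":0,"grip":1},
    {"linear":[0,0,0],"yaw":0,"grip":1}
  ]
}}

```text
t: 16.73
eef_pos: [0.5123, 0.1349, 0.0996]
ee_rot: [[-0.118, 0.993, -0.002], [0.993, 0.118, -0.0], [0.0, -0.002, -1.0]]
force: [-6.6, -2.0, 7.8]
finger_gap: 0.0297
gripper_force: 63.4
```

Gripped with a 29.7 mm gap, so the button is flush. Draw the boom out smoothly.

>>> {"name": "step_arm", "arguments": {
  "plan": [
    {"linear":[-0.3,0,0],"yaw":0,"grip":1},
    {"linear":[-0.7,0,0],"yaw":0,"grip":1},
    {"linear":[-1,0,0],"yaw":0,"grip":1},
    {"linear":[-1,0,0],"yaw":0,"grip":1},
    {"linear":[-1,0,0],"yaw":0,"grip":1},
    {"linear":[-1,0,0],"yaw":0,"grip":1},
    {"linear":[-0.9,0,0],"yaw":0,"grip":1},
    {"linear":[-0.6,0,0],"yaw":0,"grip":1}
  ]
}}

```text
t: 17.73
eef_pos: [0.5193, 0.0708, 0.0996]
ee_rot: [[-0.118, 0.993, -0.004], [0.993, 0.118, 0.001], [0.002, -0.004, -1.0]]
force: [-11.1, 1.4, 11.7]
finger_gap: 0.0293
gripper_force: 63.7
```

>>> {"name": "step_arm", "arguments": {
  "plan": [
    {"linear":[-0.3,0,0],"yaw":0,"grip":1},
    {"linear":[0,0,0],"yaw":0,"grip":1},
    {"linear":[0,0,0],"yaw":0,"grip":1}
  ]
}}

```text
t: 18.1
eef_pos: [0.5196, 0.0678, 0.0996]
ee_rot: [[-0.118, 0.993, -0.004], [0.993, 0.118, 0.001], [0.001, -0.004, -1.0]]
force: [-11.4, 0.9, 11.8]
finger_gap: 0.0291
gripper_force: 63.7
```

```bash
cat > fin.py <<'E'
from h import *
a0=np.array([.5123,.1349,.0996])
st=robot.read_state(); print(st['eef_pos'],'moved',np.linalg.norm(np.array(st['eef_pos'])-a0),st['force'],st['finger_gap'])
P0=np.array([.5266,.0134]); az=np.radians(-83.6); e=np.array([np.cos(az),np.sin(az)]); ex=np.array([-e[1],e[0]])
for n in('scene','side'):
    im,_=snap(n,'fin_%s.png'%n); im=im.copy(); M=P0+.07*ex-.0182*e
    q=proj(n,[*M,.071]); u,v=map(int,q.round()); print(n,'marker exp',q.round(1),'ptr exp',proj(n,[*M,.076]).round(1),blobs(im,(0,130,60),(8,255,255),(u-14,v-14,u+15,v+15),3)[0][:3])
    c=P0+.069*e; q=proj(n,[*c,.137]); u,v=map(int,q.round())
    print('cup exp',q.round(1),blobs(im,(100,90,30),(125,255,255),(u-25,v-32,u+25,v+32))[0][:2], 'axis',[proj(n,[*c,z]).round(1).tolist() for z in(.1,.18)])
im,st=snap('wrist','fin_wrist.png'); print('wrist marker exp',proj('wrist',[*M,.071],st),blobs(im,(0,140,60),(8,255,255),amin=20)[0][:5])
E
python3 fin.py
```

```text
[0.51961829 0.06779793 0.0995876 ] moved 0.06749996344738578 [-11.36799113   0.90201429  11.7510901 ] 0.029077322650820855
scene marker exp [315.7 224.7] ptr exp [315.8 223.7] [(3, [316.0, 227.0], [316, 226, 1, 3])]
cup exp [287.4 193.2] [(376, [288.5, 192.5], [281, 179, 16, 29])] axis [[287.1, 200.6], [287.7, 184.0]]
side marker exp [250.7 244.2] ptr exp [250.7 242.7] [(41, [252.6, 247.6], [248, 243, 8, 13])]
cup exp [284.  210.2] [(75, [291.5, 202.7], [290, 193, 4, 21]), (43, [288.0, 222.9], [285, 218, 7, 10])] axis [[283.6, 221.5], [284.4, 196.7]]
wrist marker exp [404.05472416 312.87254705] [(580, [20.1, 281.0], [0, 252, 44, 58]), (492, [395.8, 300.4], [371, 275, 50, 41]), (129, [17.1, 4.3], [10, 0, 15, 12])]
```

Run:
```python
from h import *
im=cv2.imread('pics/fin_wrist.png')[:,:,::-1]; hsv=cv2.cvtColor(im.copy(),cv2.COLOR_RGB2HSV)
for v in range(262,334,3):
    s=''
    for u in range(330,440,2):
        h,sa,b=hsv[v,u]; s+='R' if sa>140 and (h<9 or h>170) and b>50 else ('#' if b<45 else ('o' if b<110 else '.'))
    print(v,s)
im=cv2.imread('pics/fin_scene.png')[:,:,::-1]; hsv=cv2.cvtColor(im.copy(),cv2.COLOR_RGB2HSV)
print(hsv[218:234,308:324,2]); print(hsv[218:234,308:324,1])
```

```text
262 ........o........ooooooooooooooooooooooooooo...........
265 o.......o........ooooooooooooooo.......................
268 o......oo........oooooooooooooo........................
271 oo.....oo.......ooooooooooooooo........................
274 oo.oooooo.......ooooooooooooooo........................
277 ooo#####oo.....ooooooRRoooooooo######o.................
280 ooo######oo....ooooooRRRooooooo........................
283 oooo######ooo..ooooooRRRRooooo.........................
286 oooo#######ooooooooooRRRRooooo.........................
289 ooooo######oooooooooooRRRRoooo.........................
292 ooooo#######oooooooooooRRRRooo######o..................
295 ooooo#######oooooooooooRRRRRoo............o............
298 oooooo#######oooooooooooRRRRoo...........ooo...........
301 oooooo#######oooooooooooRRRRRRRRRRRRRRRRRRRRo..........
304 ooooooo#######oooooooooooRRRRRRRRRRRRRRRRRRRRo.........
307 ooooooo#######ooooooooooooRRRRRRRRRRRRRRRRRRRR.........
310 oooooo########################RRR########oRRRR.........
313 ooo########################################RR..........
316 oo##############
[... 1785 characters left out ...]
  27  16  17  18  17  19  17]
 [ 14  14  16  14  17  14  35  84  96  35  14  14  16  16  16  16]
 [ 10  11  11  13  12  12  42 103 124  66  21  11  12  11  12  13]
 [ 11  10   9  10  10  11  43 115 150  87  29  10  10  10  12  11]
 [ 10  11  11  11  11  12  39 110 146  89  32  10  10  11  10  11]
 [ 11  12  11  11  11  10  32  97 132  81  27  12  10  12  10   8]
 [ 11  11  11  11  11   9  31  91 123  79  28  10  12  10  12  10]
 [ 12  12  10  10  10  13  40  97 123  83  32  12  12  12  10  12]
 [ 10  10  12  10  10  15  48 103 118  74  28  13  10  10  10  13]
 [ 12  12  13  10  12  18  51 104 109  64  23  13  12  12  13  10]
 [ 13  10  12  10  13  20  54  98  98  54  20  15  13  12  13  13]]
```

Scene pixels: pointer at column ≈316.5, marker ≈316.0, agreeing with 67.5 of 69 mm drawn. A little more.

>>> {"name": "step_arm", "arguments": {
  "plan": [
    {"linear":[-0.15,0,0],"yaw":0,"grip":1},
    {"linear":[0,0,0],"yaw":0,"grip":1},
    {"linear":[0,0,0],"yaw":0,"grip":1},
    {"linear":[0,0,0],"yaw":0,"grip":1}
  ]
}}

```text
t: 18.75
eef_pos: [0.5198, 0.0664, 0.0996]
ee_rot: [[-0.118, 0.993, -0.004], [0.993, 0.118, 0.001], [0.001, -0.004, -1.0]]
force: [-11.2, 0.7, 11.0]
finger_gap: 0.0296
gripper_force: 63.7
```

Run:
```python
from h import *
P0=np.array([.5266,.0134]); az=np.radians(-83.6); e=np.array([np.cos(az),np.sin(az)]); ex=np.array([-e[1],e[0]])
st=robot.read_state(); print(st['eef_pos'],'moved',np.linalg.norm(np.array(st['eef_pos'])-[.5123,.1349,.0996]),st['finger_gap'],st['gripper_force'])
acc=[]
for i in range(3): acc.append(robot.camera('scene').astype(float))
im=np.mean(acc,0); g=im.max(2); s=im[:,:,0]-im[:,:,1]; u=np.arange(311,322)
for v in range(216,236):
    w=np.clip(np.median(g[v,u])-g[v,u]-6,0,None); r=np.clip(s[v,u]-20,0,None)
    print(v,'dark %.2f'%((w@u)/w.sum()) if w.sum()>15 else '', 'red %.2f'%((r@u)/r.sum()) if r.sum()>15 else '')
for dx in(.035,.05,.06,.07,.081): 
    M=P0+dx*ex; print(dx,'ptr@mark',proj('scene',[*(M-.0182*e),.076]).round(2),'mark',proj('scene',[*(M-.0182*e),.071]).round(2))
```

```text
[0.51978117 0.06644206 0.09962303] moved 0.06886550406201676 0.029633336961801062 63.738728016614914
216 dark 315.30 
217 dark 315.56 
218 dark 315.97 
219 dark 316.10 
220 dark 316.20 
221 dark 316.17 
222 dark 316.04 
223 dark 315.70 
224  red 315.59
225  red 315.80
226 dark 313.34 red 315.92
227 dark 314.14 red 315.96
228 dark 314.81 red 315.98
229  red 315.96
230  red 315.88
231  red 315.76
232  red 315.59
233  red 315.51
234  
235  
0.035 ptr@mark [315.25 214.45] mark [315.14 215.4 ]
0.05 ptr@mark [315.47 218.4 ] mark [315.36 219.34]
0.06 ptr@mark [315.63 221.05] mark [315.51 221.99]
0.07 ptr@mark [315.78 223.74] mark [315.66 224.67]
0.081 ptr@mark [315.95 226.71] mark [315.83 227.64]
```

Run:
```python
from rig import robot
print(robot.finish_job())
```

```text
the job is handed in; nothing more can be done
None
```

I handed the job in; no verdict came back. By my measurements the cup is upside down on the peg and let go, the grip is held with the button in, and the boom is drawn out 68.9 mm, with the pointer about 1 mm short of the red clip's middle.

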